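Back the sample carousel up one notch

TASK

The sample carousel has been clicked one place too far. With a fingertip, push the tab of its ratchet pawl outward, away from the wheel, so that the pawl flips up and stays lifted; then push the wheel back exactly one notch (an eighth of a turn, clockwise seen from above) by one of its finger posts, and push the tab inward again so that the pawl drops fully into the gap between the teeth. Only push, pick nothing up: leave the pots standing in their nests and everything else on the bench where it is, and do not turn the wheel forward.

Things in the scene. Friction and masses are not known exactly. Their poses are not given: they have to be found in the camera images.
- carousel: Hand-indexed sample carousel, fixed to the bench: grey base plate, horizontal aluminium wheel 216 mm across turning about a vertical axis, steel ratchet pawl outside its rim. Origin: centre of the base's underside, on the bench, on the wheel's axis. Z up; +y points from the axis to the pawl.
- wheel_center (a point): Wheel's axis at its flat top, 45 mm above the bench. On the wheel, 70 mm from the axis, stand four steel finger posts, 10 mm thick, 90 degrees apart, tops 95 mm above the bench; midway between them are four nests of short pins, three holding a pot. Nothing else on the wheel is above 67 mm.
- pawl_gap (a point): Point on the wheel's top, 96 mm from the axis: middle of the gap where the pawl's nose starts (turns with the wheel). Eight sawtooth teeth 10 mm high, 49 mm long, stand on the rim, 45 degrees apart, with 27 mm gaps. The 14 mm wide nose drops into a gap from above and lets the wheel turn anticlockwise (from above) only.
- wheel (a joint): Wheel angle in rad: 0 with the pawl's nose mid-gap (starts -0.03 to 0.03), positive anticlockwise from above. One notch back (clockwise) is -0.785. With the pawl down it stops after about 0.07 of play backward. Turns stiffly (0.1 N m, 1.5 N at a post), stays where left and does not coast.
- push_post (a point): Centre of the top of the finger post on the side away from the pawl, 95 mm above the bench (10 mm thick, 50 mm tall, turns with the wheel). In the carousel's frame it stands at 292.5 degrees (from +x towards +y) plus the wheel's angle, 70 mm from the axis. The other three posts serve as well.
- pawl_pivot (a point): Centre of the pawl's pivot pin, fixed on the carousel, 135 mm from its axis along its +y, 68 mm above the bench. The pin is parallel to the carousel's x, between two bracket plates 78 mm high.
- pawl_tab (a point): Tip of the pawl's upright finger tab: plate 34 mm wide (along the carousel's x), 7 mm thick, 22 mm tall, on a 10 mm stem; tip 55 mm from the pivot. Pawl down: it leans 0.30 rad inward (to the wheel), tip 121 mm above the bench. Pawl lifted: it leans 0.65 rad outward, tip 112 mm above the bench, 33 mm outside the pivot.
- pawl (a joint): Pawl angle in rad: 0 fully down in a gap, 0.95 fully lifted (stop). No spring, but top-heavy: pushed outward past about 0.55 it falls to the lifted stop and stays; pushed inward from there past about 0.5 it drops. About 1 N at the tab moves it. Clear of the teeth above 0.35; dropped onto a tooth it rests at 0.08 to 0.26.
- pot1: Loose sample pot (white, grey lid), 26 mm across, 20 mm tall, standing in a pin nest on the wheel (its top 65 mm above the bench) and riding with it. Origin: centre of its underside.
- pot2: Loose sample pot (amber glass, white lid), 26 mm across, 20 mm tall, standing in a pin nest on the wheel (its top 65 mm above the bench) and riding with it. Origin: centre of its underside.
- pot3: Loose sample pot (white, grey lid), 26 mm across, 20 mm tall, standing in a pin nest on the wheel (its top 65 mm above the bench) and riding with it. Origin: centre of its underside.
- petri_dish: Covered glass dish, 94 mm across, 16 mm tall, on the bench by the carousel; to be left alone. Origin: underside's centre, stands upright.
- beaker: Small open glass beaker, 52 mm across, 62 mm tall, by the carousel; to be left alone. Origin: underside's centre, stands upright.
- spatula: Flat steel lab spatula, 163 mm long, 20 mm wide at most, 5 mm thick, lying beside the carousel; to be left alone. Origin: underside.
- flask: Conical glass flask, 96 mm across, 150 mm tall, far to a side; to be left alone. Origin: underside's centre, stands upright.
- volumetric_flask: Round-bellied flask with a thin neck, 62 mm across, 146 mm tall, far to a side; to be left alone. Origin: underside's centre, stands upright.
- reagent_bottle: White capped bottle, 64 mm across, 150 mm tall, far to a side; to be left alone. Origin: underside's centre, stands upright.

How it is judged:
On the way, in this order (a step that is already met when the one before it is completed fails the run):
1. the pawl is flipped up while the wheel still stands where it was (value of joint pawl above 0.75 rad and value of joint wheel between -0.12 and 0.12 rad), for 0.1 s.
2. with the pawl still up, the wheel is pushed back one notch (value of joint pawl above 0.75 rad and value of joint wheel between -0.935 and -0.635 rad), for 0.2 s.
At the end, for the whole second after the job is handed in: The wheel stands one notch back (joint -0.785 within 0.15 rad) and at rest, the pawl is down in the gap between two teeth (below 0.07 rad), the three pots stand in their nests on the wheel (58 to 82 mm from its axis) and everything else is within 20 mm of where it stood (value of joint wheel between -0.935 and -0.635 rad and value of joint pawl below 0.07 rad and velocity of joint wheel between -0.05 and 0.05 rad/s and velocity of joint pawl between -0.1 and 0.1 rad/s and height (world z) of pot1 between 0.04 and 0.052 m and horizontal distance between pot1 and carousel between 0.058 and 0.082 m and height (world z) of pot2 between 0.04 and 0.052 m and horizontal distance between pot2 and carousel between 0.058 and 0.082 m and height (world z) of pot3 between 0.04 and 0.052 m and horizontal distance between pot3 and carousel between 0.058 and 0.082 m and distance of each of petri_dish, beaker, spatula, flask, volumetric_flask, reagent_bottle from where it was at the start of the episode below 0.02 m); the robot touches nothing.
It fails at once if the wheel was turned back much too far (over half a notch past the one asked for) (value of joint wheel below -1.18 rad).
It fails at once if the wheel was turned forward (by over a third of a notch from its start) (value of joint wheel above 0.26 rad).
It fails at once if a sample pot was lifted, tipped or knocked out of its nest (height (world z) of any of pot1, pot2, pot3 above 0.06 m or height (world z) of any of pot1, pot2, pot3 below 0.038 m or angle between any of pot1, pot2, pot3's own z axis and vertical above 0.5 rad).
It fails at once if something standing on the bench was shifted by over 20 mm, lifted or knocked over (distance of any of petri_dish, beaker, spatula, flask, volumetric_flask, reagent_bottle from where it was at the start of the episode above 0.02 m or angle between any of petri_dish, beaker, flask, volumetric_flask, reagent_bottle's own z axis and vertical above 0.5 rad).
It also fails if it takes over 54 s, if anything falls off the work surface, if the arm or the gripper's body presses on something with over 40 N, if the wrist force passes 120 N, or if a joint passes its speed limit or range.

ROBOT

A 6-joint arm with a two-finger parallel gripper is mounted at the origin on the work surface. World frame = base frame: x ahead of the robot, y to its left, z up, the work surface at z = 0. Lengths are in m, angles in rad, forces in N, time in s.
With the tool pointing down it reaches from about 0.35 to 0.975 m from the base axis. Payload 4.9 kg.
Tool frame: the origin (TCP) lies midway between the tips of the shut fingers; the grasp point (between the pads) lies 19 mm behind it; x points along the fingers, z is the direction in which the jaws open and shut, and the axes are right-handed (so a half turn about x gives the same grasp; the last joint's range is limited). The gripper opens to 85 mm and grips with 20 to 120 N. Pads are 22 mm wide; open, the fingers measure 114 mm over their backs; the gripper's body (76 mm by 85 mm) begins 54 mm behind the grasp point. The pads swing forward as they close: fully open they stand 13 mm farther back than shut.
Start: joints at [1.106, 0.053, 1.613, -0, 1.476, -0.119], TCP at [0.212, 0.588, 0.198] pointing down, gripper open.
Joint ranges: [-3.01, 3.01], [-1.01, 2.22], [0.06, 2.58], [-1.02, 4.17], [0.09, 2.62], [-3.14, 3.14]. Speed limits (rad/s): [2.57, 2.57, 3.14, 3.14, 3.14, 3.14].

INTERFACE

Orientations are given as a unit quaternion [w, x, y, z].
In Python, from plant import state, cams, workorder, nets gives the robot as it stands.
- The arm moves only by the tool play_rows, never from a script. Its argument "motion" is a list of rows, each a list of 3 entries, a list of its own where there are three numbers: the closure, from -1 (fully open) to 1 (shut), then the shift along the world's x, y, z in m, then the turn about the world's z in rad. A call has 1 to 5 rows; each row is the pose to reach, as a shift and turn from the pose commanded when the call began; what a row does not reach only later rows make up. A row lasts 1/10 s, in which the tool goes at most 50 mm and 8.59 degrees, less where a joint would pass 70% of its speed; a pose out of reach is approached as far as the arm can. A call with a gripper value outside its range is refused whole. The fingers move at their own pace and stop on an object; the grip force is fixed at half the most. Time passes only in rows, so rows that repeat a pose let the fingers close. It gives the time, the measured TCP pose, the force and the opening at its end, in the units of the state.
- state(): the state, without advancing time (a new reading comes with each control period).
- cams.grab_frame(name): name is "side" or "top" or "wrist"; returns (picture, depth): 400x640x3 uint8, red, green, blue; 400x640 float32, m along the optical axis (not along the pixel's ray), 0 where there is no reading.
- cams.camera_info(name): a dict with "K" (3x3 intrinsics, pixels), "rvec" (rotation vector, rad) and "tvec" (3), from world to camera coordinates, as OpenCV has them. Camera axes: x right, y down, z forward; pixel columns grow to the right and rows downward; lengths in m; the calibration is good to about 2 mm. The wrist camera is an equidistant fisheye: a pixel r from the principal point sees the ray r / f radians off the axis. A picture is of the moment at which its call begins: read the wrist's pose just before it. camera_info takes no time and is no camera call; for the wrist camera it gives the pose at the moment of the call.
- workorder.job_done(): hands the job in, once; it reports no verdict.
Trained networks look in the newest picture that a camera, given by its name, has taken for a name from the list of things; names that differ only in an ending like _2 or _b are one class to them, and where a whole thing is asked for, a point or a joint stands for the part that bears it (a point fixed in the world has none). Each returns a list of dicts, best first, with "score" (0 to 1); they miss things now and then, are a little off and sometimes report something else, mostly with a low value. They report only what shows in the picture. A call takes as long as a camera call.
- nets.recognise(camera, target): "at" ([x, y, z] in m, in world coordinates, good to about 4 mm: the middle of the surface that is visible of it).
- nets.landmark_of(camera, target): "at" ([x, y, z] in m, in world coordinates, good to about 4 mm: a listed point, or the origin of a listed thing).
The state is a dict: "time": time; "joint_pos": joint angles; "joint_vel": joint speeds; "joint_efforts": joint torques, N m; "tool_pos": TCP position; "tool_rot": TCP orientation; "contact_force": force on the tool from outside, world axes, zero at the start; "ft_torque": the same for the moment, N m; "gripper_width": opening from 0.0 (shut) to 1.0 (fully open).
Only numpy, scipy, OpenCV 4.12 (cv2) and the standard library are available. Lean on these libraries where they do the work, as an engineer would, in place of code of your own. Each camera call takes 0.05 s, during which the arm holds its last target.

## Working session

There is one attempt and no reset: what is moved stays moved. The work goes in short steps, Python scripts to look and compute and a tool call to move; the robot and the scene stay as the last step left them, time stands still between calls to the robot, and variables do not carry over. Pictures are saved under pics/ and viewed, and the job is handed in when it is done.

Besides the shell and the picture viewer there is one more tool, called after ">>>" in YAML: its name, and indented under it one key for each argument. play_rows: Moves the arm, as the interface text tells. Its arguments: {"type":"object","properties":{"motion":{"type":"array","items":{"type":"array"}}},"required":["motion"]}

```bash
mkdir -p pics; cat > h.py <<'E'
from plant import state,cams,workorder,nets
import numpy as np,cv2
def snap(c,f):
    p,d=cams.grab_frame(c); cv2.imwrite(f'pics/{f}.png',p[:,:,::-1]); return p,d
def proj(c,P):
    i=cams.camera_info(c); q,_=cv2.projectPoints(np.array(P,float).reshape(-1,1,3),np.array(i['rvec']),np.array(i['tvec']),np.array(i['K']),None); return q.reshape(-1,2)
E
python3 - <<'E'
from h import *
s=state();print(s['time'],s['tool_pos'],s['tool_rot'],s['contact_force'],s['gripper_width'])
for c in('top','side'):
    snap(c,c+'0')
    for t in ('wheel_center','pawl_gap','push_post','pawl_pivot','pawl_tab','carousel'):
        r=nets.landmark_of(c,t); print(c,t,[(np.round(x['at'],3),round(x['score'],2)) for x in r[:2]])
print(state()['time'])
E
```

```text
0.0 [0.21152767 0.58736735 0.19693313] [ 0.57791621 -0.40686308  0.57922226  0.40617343] [-0.52698389 -0.88944423 -0.71149528] 0.9975889539981995
top wheel_center [(array([ 0.505, -0.124,  0.047]), 0.68), (array([ 0.51 , -0.053,  0.05 ]), 0.58)]
top pawl_gap [(array([0.487, 0.036, 0.045]), 0.87)]
top push_post [(array([ 0.556, -0.109,  0.089]), 0.8), (array([ 0.511, -0.507,  0.003]), 0.5)]
top pawl_pivot [(array([0.472, 0.074, 0.061]), 0.62)]
top pawl_tab [(array([0.48 , 0.06 , 0.121]), 0.64)]
top carousel [(array([ 0.507, -0.056,  0.   ]), 0.81)]
side wheel_center [(array([ 0.508, -0.054,  0.046]), 0.65), (array([ 0.515, -0.054,  0.   ]), 0.33)]
side pawl_gap []
side push_post [(array([ 0.556, -0.111,  0.094]), 0.83)]
side pawl_pivot [(array([0.477, 0.079, 0.067]), 0.67), (array([ 0.511, -0.056,  0.001]), 0.46)]
side pawl_tab [(array([0.476, 0.06 , 0.12 ]), 0.63)]
side carousel [(array([ 0.51 , -0.054, -0.   ]), 0.59)]
0.7
```

View pics/top0.png

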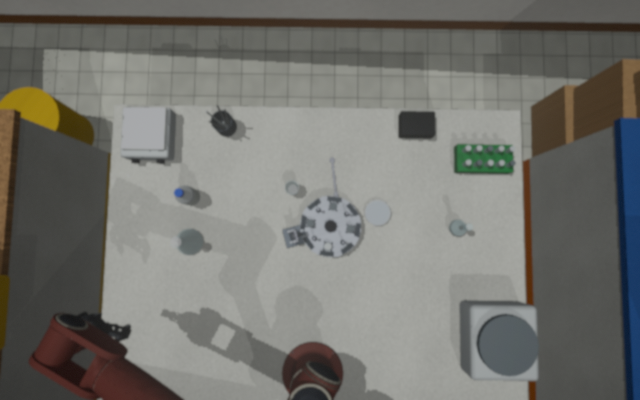

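View pics/side0.png

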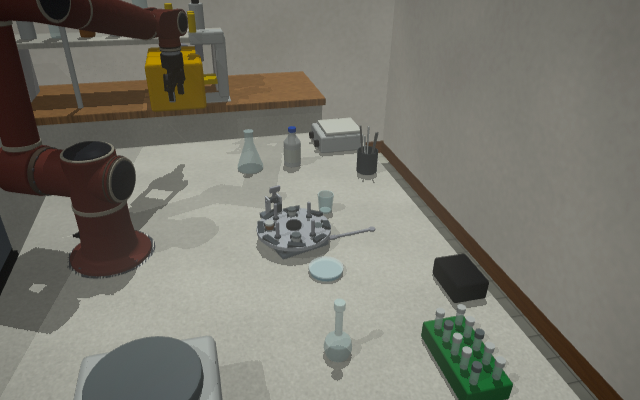

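```bash
python3 - <<'E'
from h import *
C=np.array([.509,-.055]); 
for nm,p in dict(gap=(.487,.036),post=(.556,-.110),piv=(.4745,.0765),tab=(.478,.060)).items():
    d=np.array(p)-C; print(nm,np.linalg.norm(d),np.degrees(np.arctan2(d[1],d[0])))
th=np.radians(np.arctan2(.1315,-.0345)*57.3)
print(proj('top',[[*C,.045],[.4745,.0765,.068],[.478,.06,.121],[.556,-.11,.095]]),proj('side',[[*C,.045],[.4745,.0765,.068],[.478,.06,.121],[.556,-.11,.095]]))
from scipy.spatial.transform import Rotation as R
q=state()['tool_rot'];print(R.from_quat([q[1],q[2],q[3],q[0]]).as_matrix().round(3))
E
```

```text
gap 0.09362157870918435 103.59094844784136
post 0.07234638899074372 -49.484606009544606
piv 0.13595035858724316 104.70066072579688
tab 0.11910499569707393 105.08635400846514
[[330.16167271 226.67410339]
 [291.83715197 235.99736679]
 [295.71642598 234.91452351]
 [346.85539933 212.60168754]] [[292.43772868 225.74664261]
 [272.68418432 198.30229544]
 [274.19568277 185.50175801]
 [312.85082827 219.00436069]]
[[ 0.    -0.941  0.339]
 [ 0.     0.339  0.941]
 [-1.     0.     0.   ]]
```

>>> play_rows:
  motion:
    - [1,[0.02,-0.04,0.03],-0.14]
    - [1,[0.04,-0.08,0.03],-0.28]
    - [1,[0.06,-0.12,0.03],-0.42]
    - [1,[0.08,-0.16,0.03],-0.56]
    - [1,[0.1,-0.2,0.03],-0.7]

```text
time: 1.2
tool_pos: [0.3123, 0.3865, 0.2284]
tool_rot: [0.684, -0.182, 0.683, 0.182]
contact_force: [0.2, -0.1, -0.1]
gripper_width: 0.147
```

>>> play_rows:
  motion:
    - [1,[0.02,-0.04,0],-0.13]
    - [1,[0.04,-0.08,0],-0.27]
    - [1,[0.06,-0.12,0],-0.27]
    - [1,[0.08,-0.16,0],-0.27]
    - [1,[0.1,-0.2,0],-0.27]

```text
time: 1.7
tool_pos: [0.4124, 0.1863, 0.2286]
tool_rot: [0.702, -0.09, 0.701, 0.09]
contact_force: [0.8, -0.3, 0.3]
gripper_width: -0.002
```

>>> play_rows:
  motion:
    - [1,[0.018,-0.03,0],0]
    - [1,[0.036,-0.06,0],0]
    - [1,[0.054,-0.1,0],0]
    - [1,[0.073,-0.15,0],0]
    - [1,[0.073,-0.15,0],0]

```text
time: 2.2
tool_pos: [0.486, 0.0337, 0.2283]
tool_rot: [0.702, -0.088, 0.702, 0.087]
contact_force: [-0.3, -0.7, -0.7]
gripper_width: 0.002
```

```bash
python3 - <<'E'
from h import *
s=state();print(s['time'],s['tool_pos'],s['contact_force'],s['gripper_width'],s['joint_pos'])
p,d=snap('wrist','w1')
snap('side','s1')
for c in('wrist','side'):
    for t in ('wheel_center','pawl_gap','push_post','pawl_pivot','pawl_tab','carousel'):
        r=nets.landmark_of(c,t); print(c,t,[(np.round(x['at'],3),round(x['score'],2)) for x in r[:2]])
E
```

```text
2.2 [0.48601713 0.0336538  0.22826115] [-0.2569584  -0.68147157 -0.67792157] 0.0022430566658533492 [-8.27283417e-02 -3.02644911e-01  1.88732802e+00 -1.59887747e-03
  1.55643450e+00 -3.31304231e-01]
wrist wheel_center [(array([ 0.506, -0.055,  0.042]), 0.84)]
wrist pawl_gap [(array([0.485, 0.036, 0.047]), 0.97), (array([ 0.553, -0.11 ,  0.098]), 0.53)]
wrist push_post [(array([ 0.549, -0.112,  0.095]), 0.71)]
wrist pawl_pivot [(array([0.473, 0.073, 0.072]), 0.75), (array([ 0.508, -0.055,  0.045]), 0.2)]
wrist pawl_tab [(array([0.473, 0.059, 0.123]), 0.92)]
wrist carousel [(array([ 0.512, -0.056,  0.   ]), 0.94), (array([0.488, 0.037, 0.043]), 0.7)]
side wheel_center [(array([ 0.509, -0.056,  0.044]), 0.63)]
side pawl_gap [(array([0.485, 0.038, 0.046]), 0.96), (array([ 0.566, -0.224,  0.002]), 0.39)]
side push_post [(array([ 0.558, -0.108,  0.094]), 0.96)]
side pawl_pivot [(array([0.473, 0.079, 0.068]), 0.62), (array([0.474, 0.06 , 0.122]), 0.47)]
side pawl_tab [(array([ 0.567, -0.22 ,  0.002]), 0.63), (array([0.476, 0.06 , 0.12 ]), 0.53)]
side carousel [(array([ 0.509, -0.054,  0.001]), 0.6), (array([ 0.682, -0.066,  0.002]), 0.42)]
```

View pics/w1.png

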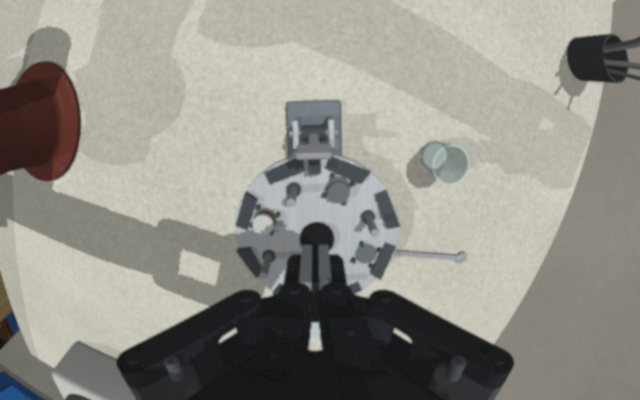

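>>> play_rows:
  motion:
    - [1,[0,0,-0.04],0]
    - [1,[0,0,-0.08],0]
    - [1,[0,0,-0.11],0]
    - [1,[0,0,-0.122],0]
    - [1,[0,0,-0.122],0]

```text
time: 3.4
tool_pos: [0.4834, 0.0381, 0.1044]
tool_rot: [0.7, -0.09, 0.703, 0.09]
contact_force: [0.6, 0.2, 1.1]
gripper_width: -0.001
```

>>> play_rows:
  motion:
    - [1,[-0.002,0.008,0],0]
    - [1,[-0.004,0.016,0],0]
    - [1,[-0.006,0.022,0],0]
    - [1,[-0.0075,0.028,0],0]
    - [1,[-0.009,0.034,0],0]

```text
time: 3.9
tool_pos: [0.476, 0.0727, 0.1069]
tool_rot: [0.702, -0.09, 0.701, 0.09]
contact_force: [0.2, -0.2, 0.0]
gripper_width: -0.001
```

```bash
python3 - <<'E'
from h import *
s=state();print(s['time'],s['tool_pos'],s['contact_force'])
p,d=snap('wrist','w2')
p,d=snap('side','s2'); cv2.imwrite('pics/s2z.png',cv2.resize(p[130:280,200:380,::-1],None,fx=4,fy=4,interpolation=cv2.INTER_CUBIC))
for c in('wrist','side'):
    for t in ('pawl_tab',):
        r=nets.landmark_of(c,t); print(c,t,[(np.round(x['at'],3),round(x['score'],2)) for x in r[:2]])
E
```

```text
3.9 [0.47599544 0.07271432 0.10686091] [ 0.1677209  -0.22834428  0.01258909]
wrist pawl_tab []
side pawl_tab [(array([0.476, 0.056, 0.12 ]), 0.47)]
```

View pics/w2.png

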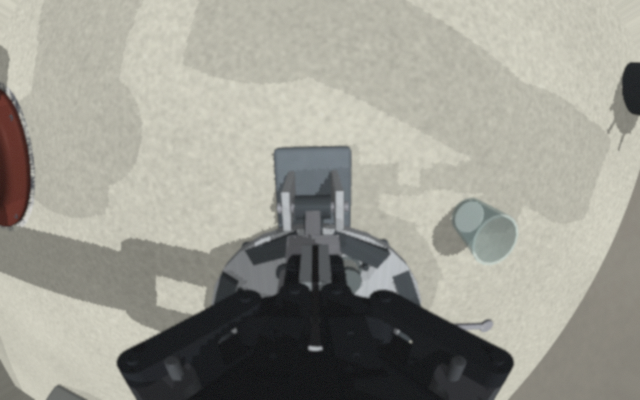

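View pics/s2z.png

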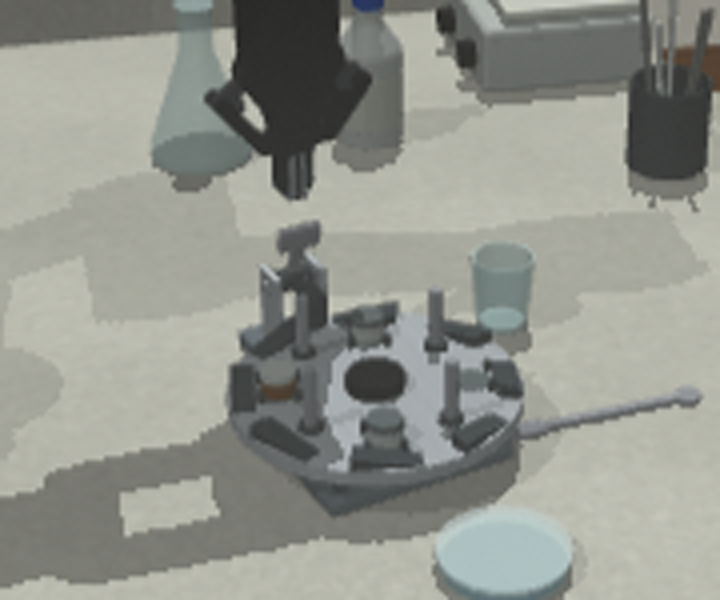

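```bash
python3 - <<'E'
from h import *
s=state();print(s['time'],s['tool_pos'],s['joint_pos'])
q=proj('side',[s['tool_pos'],[.474,.06,.121],[.463,.108,.112]]);print(q,(q-[200,130])*4)
p,d=snap('side','s3'); cv2.imwrite('pics/s3z.png',cv2.resize(p[130:280,200:380,::-1],None,fx=4,fy=4,interpolation=cv2.INTER_CUBIC))
p,d=snap('top','t3'); cv2.imwrite('pics/t3z.png',cv2.resize(p[160:280,240:400,::-1],None,fx=5,fy=5,interpolation=cv2.INTER_CUBIC))
q=proj('top',[s['tool_pos'],[.474,.06,.121],[.463,.108,.112]]);print((q-[240,160])*5)
i=cams.camera_info('side');K=np.array(i['K']);Rm=cv2.Rodrigues(np.array(i['rvec']))[0];t=np.array(i['tvec'])
_,d=cams.grab_frame('side')
for u,v in [(274,176),(273,172),(274,186),(276,190)]:
    X=Rm.T@(d[v,u]*np.linalg.inv(K)@[u,v,1]-t.ravel());print(u,v,X.round(3))
E
```

```text
4.1 [0.47580881 0.07213631 0.10626756] [-4.21544210e-03 -2.26020845e-01  2.03112841e+00 -1.92693690e-04
  1.33635036e+00 -2.59684105e-01]
[[272.94325426 188.01193401]
 [272.87916334 185.64213981]
 [266.79878903 181.42481583]] [[291.77301706 232.04773605]
 [291.51665335 222.56855923]
 [267.19515612 205.69926331]]
[[261.72551688 377.77907713]
 [278.46131342 380.63522861]
 [206.86678203 396.23483786]]
274 176 [0.479 0.061 0.153]
273 172 [0.476 0.063 0.165]
274 186 [0.477 0.059 0.12 ]
276 190 [0.483 0.058 0.106]
```

View pics/s3z.png

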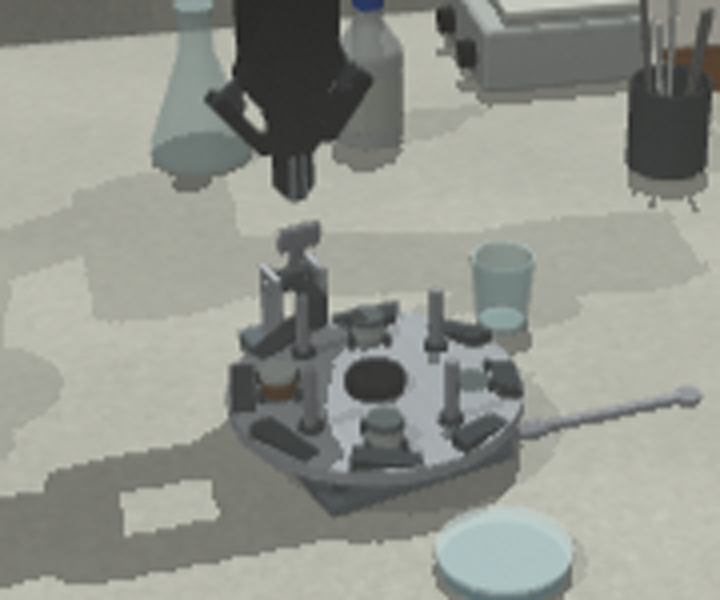

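View pics/t3z.png

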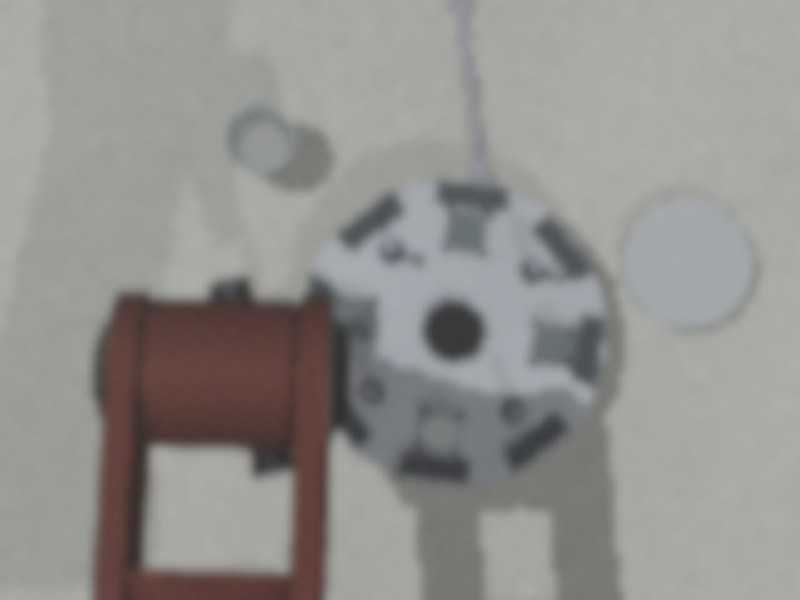

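```bash
python3 - <<'E'
from h import *
s=state();print(s['time'],s['tool_pos'],s['gripper_width'])
i=cams.camera_info('side');K=np.array(i['K']);Rm=cv2.Rodrigues(np.array(i['rvec']))[0];t=np.array(i['tvec']).ravel()
p,d=cams.grab_frame('side')
V,U=np.mgrid[150:196,262:286]
P=(np.linalg.inv(K)@np.stack([U.ravel(),V.ravel(),np.ones(U.size)]))*d[V,U].ravel()
X=(Rm.T@(P-t[:,None])).T.reshape(*U.shape,3)
for r in range(14,46,1):
    m=(abs(X[r,:,0]-.476)<.06)&(abs(X[r,:,1]-.07)<.06)
    if m.any(): print(150+r,U[r][m][[0,-1]],X[r][m].mean(0).round(3),X[r][m][[0,-1],0].round(3))
print(i['tvec'],(-Rm.T@t).round(3))
E
```

```text
4.25 [0.47582728 0.07180687 0.10610965] 0.004811668953959408
164 [262 283] [0.476 0.059 0.193] [0.443 0.508]
165 [262 282] [0.472 0.059 0.19 ] [0.443 0.504]
166 [263 279] [0.47  0.057 0.188] [0.446 0.496]
167 [264 278] [0.47  0.057 0.185] [0.448 0.492]
168 [265 277] [0.47  0.058 0.181] [0.452 0.488]
169 [268 277] [0.475 0.063 0.175] [0.464 0.49 ]
170 [268 277] [0.475 0.062 0.172] [0.463 0.489]
171 [268 277] [0.475 0.062 0.169] [0.463 0.49 ]
172 [268 277] [0.475 0.062 0.165] [0.462 0.488]
173 [268 277] [0.475 0.062 0.162] [0.462 0.489]
174 [268 278] [0.476 0.064 0.158] [0.463 0.493]
175 [268 278] [0.476 0.063 0.155] [0.462 0.492]
176 [269 277] [0.476 0.062 0.152] [0.465 0.489]
177 [269 277] [0.476 0.062 0.149] [0.465 0.488]
178 [270 276] [0.476 0.062 0.146] [0.467 0.484]
179 [271 276] [0.477 0.062 0.142] [0.47  0.485]
180 [272 273] [0.474 0.066 0.137] [0.473 0.476]
185 [277 279] [0.49  0.063 0.12 ] [0.487 0.493]
186 [273 279] [0.483 0.059 0.119] [0.474 0.492]
187 [270 279] [0.478 0.056 0.118] [0.465 0.493]
188 [270 279] [0.478 0.057 0.114] [0.464 0.493]
189 [270 279] [0.478 0.057 0.111] [0.464 0.492]
190 [269 279] [0.477 0.06  0.106] [0.462 0.493]
191 [269 277] [0.474 0.059 0.103] [0.461 0.487]
192 [269 275] [0.47  0.058 0.101] [0.461 0.48 ]
193 [272 277] [0.48  0.072 0.088] [0.471 0.491]
194 [272 278] [0.482 0.074 0.084] [0.472 0.493]
195 [272 279] [0.483 0.074 0.08 ] [0.471 0.494]
[-0.58282189  0.13925404  1.37469954] [ 0.275 -1.227  0.818]
```

```bash
python3 - <<'E'
from h import *
p=cv2.imread('pics/s1.png'); a=[.486,.0337,.2283];b=[.486,.0337,.2613]
q=proj('side',[a,b]);print(q)
z=cv2.resize(p[70:220,200:380],None,fx=4,fy=4,interpolation=cv2.INTER_CUBIC)
for (x,y),c in zip((q-[200,70])*4,((0,0,255),(0,255,0))): cv2.drawMarker(z,(int(x),int(y)),c,0,10)
cv2.imwrite('pics/s1z.png',z)
E
```

```text
[[277.39042326 156.29867445]
 [277.06430223 145.63039515]]
```

View pics/s1z.png

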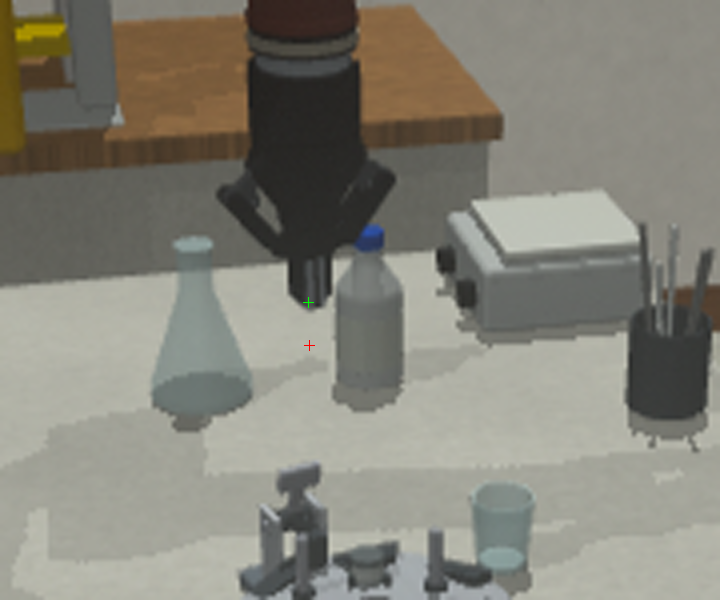

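The pictures show the true fingertip about 31 mm above the reported TCP: in the side view, tip row 180 back-projects to z ≈ 0.139 against a reported 0.106. So the finger passed over the tab and touched nothing. I'll correct for this offset from here on, and start by backing up and descending.

>>> play_rows:
  motion:
    - [1,[0.005,-0.02,0],0]
    - [1,[0.01,-0.039,0],0]
    - [1,[0.01,-0.039,0],0]
    - [1,[0.01,-0.039,-0.02],0]
    - [1,[0.01,-0.039,-0.034],0]

```text
time: 4.8
tool_pos: [0.4856, 0.0332, 0.0715]
tool_rot: [0.701, -0.09, 0.701, 0.09]
contact_force: [0.3, 0.5, -0.8]
gripper_width: -0.002
```

>>> play_rows:
  motion:
    - [1,[-0.002,0.007,0],0]
    - [1,[-0.003,0.012,0],0]
    - [1,[-0.004,0.017,0],0]
    - [1,[-0.0055,0.022,0],0]
    - [1,[-0.0055,0.022,0],0]

```text
time: 5.3
tool_pos: [0.4807, 0.0558, 0.073]
tool_rot: [0.702, -0.09, 0.701, 0.09]
contact_force: [-0.3, -0.9, -0.3]
gripper_width: -0.003
```

```bash
cat >> h.py <<'E'
def look(c,f,targets=()):
    s=state();print(s['time'],np.round(s['tool_pos'],4),np.round(s['contact_force'],2))
    p,d=snap(c,f+'f')
    if c=='side': z=cv2.resize(p[130:280,200:380],None,fx=4,fy=4,interpolation=cv2.INTER_CUBIC)
    elif c=='top': z=cv2.resize(p[160:280,240:400],None,fx=5,fy=5,interpolation=cv2.INTER_CUBIC)
    else: z=p
    cv2.imwrite(f'pics/{f}.png',z[:,:,::-1])
    for t in targets:
        r=nets.landmark_of(c,t); print(c,t,[(np.round(x['at'],3),round(x['score'],2)) for x in r[:2]])
E
python3 -c "
from h import *
look('side','s4',('pawl_tab',))"
```

```text
5.3 [0.4807 0.0558 0.073 ] [-0.26 -0.94 -0.25]
side pawl_tab [(array([0.473, 0.068, 0.12 ]), 0.42)]
```

View pics/s4.png

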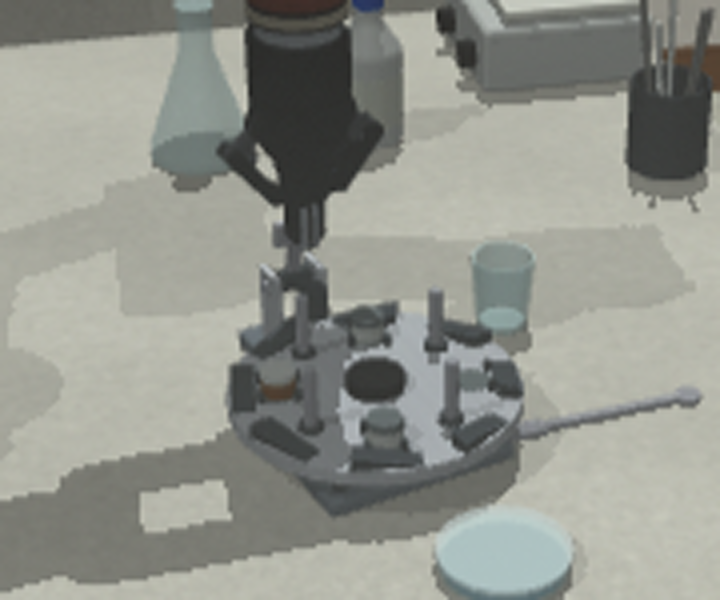

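The finger is now in front of the tab (tip at about (308,245) in the zoom), and the tab has begun to move. I'll keep pushing outward.

>>> play_rows:
  motion:
    - [1,[-0.0015,0.006,0],0]
    - [1,[-0.003,0.012,0],0]
    - [1,[-0.0045,0.018,0],0]
    - [1,[-0.0065,0.025,0],0]
    - [1,[-0.0065,0.025,0],0]

```text
time: 5.9
tool_pos: [0.4734, 0.0809, 0.072]
tool_rot: [0.701, -0.09, 0.701, 0.09]
contact_force: [0.7, -0.1, 0.7]
gripper_width: -0.001
```

```bash
python3 -c "
from h import *
look('side','s5',('pawl_tab',))"
```

```text
5.9 [0.4734 0.0809 0.072 ] [ 0.71 -0.07  0.68]
side pawl_tab [(array([0.462, 0.11 , 0.111]), 0.66), (array([ 0.612,  0.447, -0.005]), 0.26)]
```

View pics/s5.png

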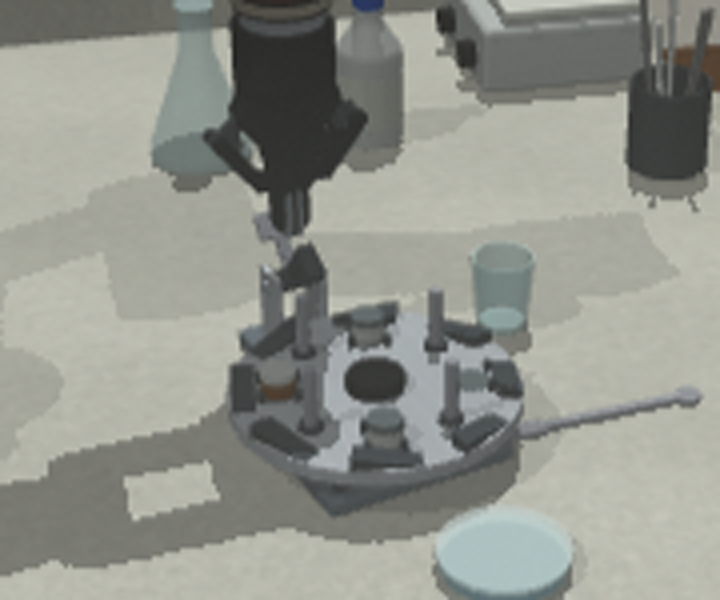

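The pawl is flipped up: the tab is at (265,225) in the zoom, network position (0.462, 0.110, 0.111), and the nose is raised at (305,265). Next I'll retreat, lift, and go to the post.

>>> play_rows:
  motion:
    - [1,[0.005,-0.02,0.0],0]
    - [1,[0.007,-0.025,0.025],0]
    - [1,[0.007,-0.025,0.06],0.1]
    - [1,[0.03,-0.065,0.06],0.2]
    - [1,[0.055,-0.105,0.06],0.3]

```text
time: 6.5
tool_pos: [0.5305, -0.0258, 0.1344]
tool_rot: [0.681, -0.197, 0.678, 0.195]
contact_force: [0.3, -0.1, -0.1]
gripper_width: 0.004
```

>>> play_rows:
  motion:
    - [1,[0.02,-0.035,0],0.11]
    - [1,[0.043,-0.065,0],0.11]
    - [1,[0.043,-0.065,-0.02],0.11]
    - [1,[0.043,-0.065,-0.04],0.11]
    - [1,[0.043,-0.065,-0.04],0.11]

```text
time: 7.0
tool_pos: [0.5694, -0.0899, 0.0885]
tool_rot: [0.667, -0.229, 0.67, 0.232]
contact_force: [-0.6, -0.9, 0.1]
gripper_width: -0.0
```

```bash
python3 -c "
from h import *
look('side','s6',('pawl_tab','push_post'))
look('wrist','w6',('wheel_center','push_post','pawl_gap'))"
```

```text
7.0 [ 0.5694 -0.0899  0.0885] [-0.58 -0.89  0.11]
side pawl_tab [(array([0.461, 0.108, 0.111]), 0.7)]
side push_post [(array([ 0.553, -0.112,  0.096]), 0.79)]
7.15 [ 0.5722 -0.0901  0.093 ] [ 0.04 -0.16  0.47]
wrist wheel_center [(array([ 0.507, -0.056,  0.044]), 0.59), (array([ 0.44 , -0.046,  0.045]), 0.55)]
wrist push_post [(array([ 0.551, -0.11 ,  0.097]), 0.96)]
wrist pawl_gap [(array([ 0.513, -0.053,  0.002]), 0.19)]
```

View pics/s6.png

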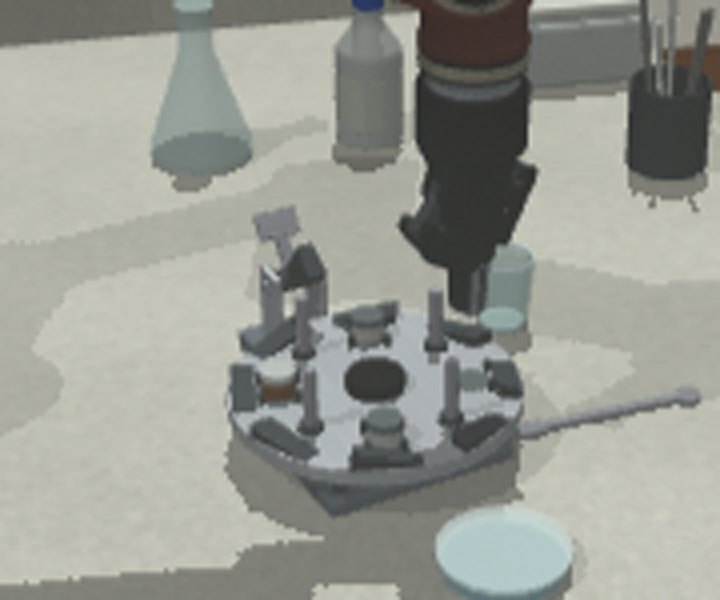

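View pics/w6.png

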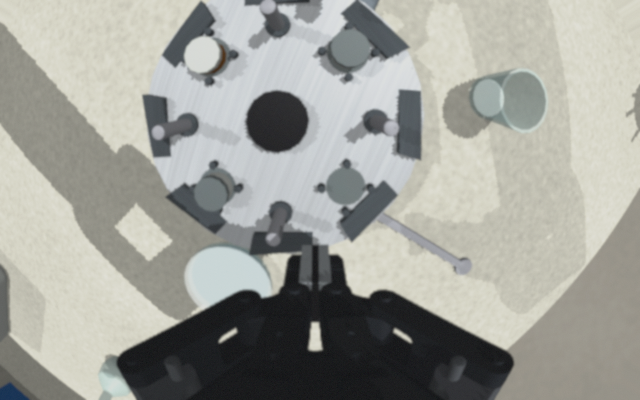

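>>> play_rows:
  motion:
    - [1,[0,0,-0.025],0]
    - [1,[0,0,-0.047],0]
    - [1,[0,0,-0.047],0]
    - [1,[0,0,-0.047],0]

```text
time: 7.75
tool_pos: [0.5719, -0.0899, 0.0457]
tool_rot: [0.668, -0.231, 0.668, 0.231]
contact_force: [-0.2, 0.8, 0.0]
gripper_width: -0.001
```

```bash
python3 - <<'E'
from h import *
look('side','s7',('push_post',))
C=np.array([.508,-.055]);T=state()['tool_pos'][:2]
for a in range(-30,-91,-5):
    p=C+.07*np.array([np.cos(np.radians(a)),np.sin(np.radians(a))]);print(a,(p-T).round(4))
E
```

```text
7.75 [ 0.5719 -0.0899  0.0457] [-0.17  0.81  0.03]
side push_post [(array([ 0.555, -0.11 ,  0.095]), 0.95)]
-30 [-0.0045  0.0003]
-35 [-0.0077 -0.0049]
-40 [-0.0115 -0.0097]
-45 [-0.0156 -0.0142]
-50 [-0.0201 -0.0183]
-55 [-0.0249 -0.022 ]
-60 [-0.0301 -0.0253]
-65 [-0.0355 -0.0281]
-70 [-0.0411 -0.0305]
-75 [-0.047  -0.0323]
-80 [-0.0529 -0.0336]
-85 [-0.059  -0.0344]
-90 [-0.0651 -0.0347]
```

View pics/s7.png

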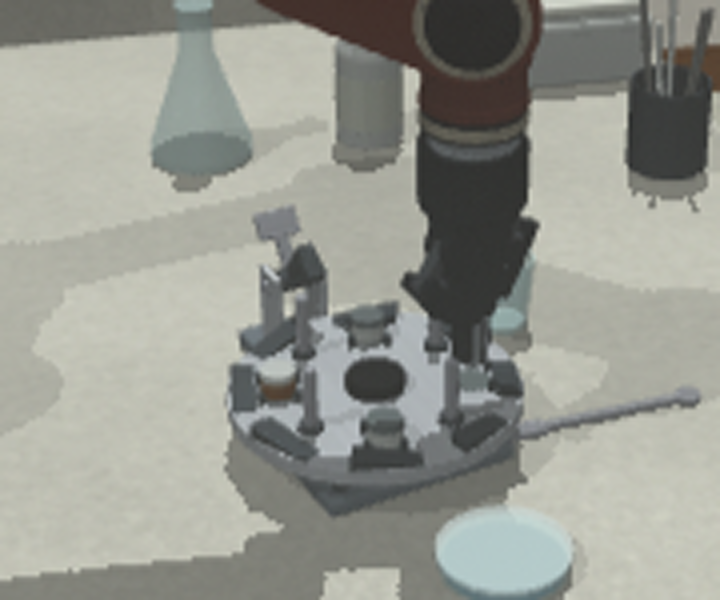

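>>> play_rows:
  motion:
    - [1,[-0.0077,-0.0049,0],0]
    - [1,[-0.0135,-0.012,0],-0.09]
    - [1,[-0.0201,-0.0183,0],-0.2]
    - [1,[-0.0249,-0.022,0],-0.29]
    - [1,[-0.0301,-0.0253,0],-0.38]

```text
time: 8.35
tool_pos: [0.5424, -0.1156, 0.0468]
tool_rot: [0.701, -0.099, 0.699, 0.099]
contact_force: [1.0, 1.5, 0.6]
gripper_width: -0.002
```

>>> play_rows:
  motion:
    - [1,[-0.0054,-0.0028,0],-0.09]
    - [1,[-0.011,-0.0052,0],-0.17]
    - [1,[-0.011,-0.0052,0],-0.17]

```text
time: 8.65
tool_pos: [0.5306, -0.1211, 0.0463]
tool_rot: [0.706, -0.041, 0.705, 0.04]
contact_force: [0.2, -0.1, 0.3]
gripper_width: -0.001
```

```bash
python3 - <<'E'
from h import *
look('side','s8',('push_post','pawl_tab','pot1','pot2'))
look('top','t8',('push_post','pawl_gap','pot1','pot2'))
E
```

```text
8.65 [ 0.5306 -0.1211  0.0463] [ 0.22 -0.07  0.34]
side push_post [(array([ 0.512, -0.127,  0.095]), 0.92), (array([ 0.614,  0.446, -0.004]), 0.27)]
side pawl_tab [(array([0.464, 0.108, 0.111]), 0.57)]
side pot1 [(array([ 0.46 , -0.103,  0.044]), 0.61), (array([ 0.456, -0.008,  0.046]), 0.37)]
side pot2 [(array([ 0.46 , -0.103,  0.044]), 0.61), (array([ 0.456, -0.008,  0.046]), 0.37)]
8.9 [ 0.5309 -0.1206  0.0454] [-0.69  0.72 -0.08]
top push_post [(array([ 0.509, -0.119,  0.092]), 0.97)]
top pawl_gap [(array([0.547, 0.035, 0.043]), 0.79)]
top pot1 [(array([ 0.56 , -0.005,  0.045]), 0.54), (array([ 0.46 , -0.006,  0.04 ]), 0.53)]
top pot2 [(array([ 0.56 , -0.005,  0.045]), 0.54), (array([ 0.46 , -0.006,  0.04 ]), 0.53)]
```

View pics/s8.png

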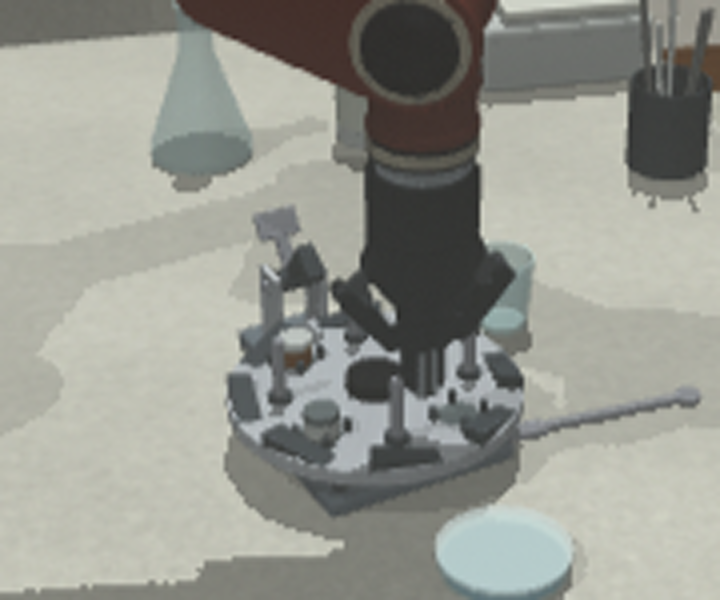

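View pics/t8.png

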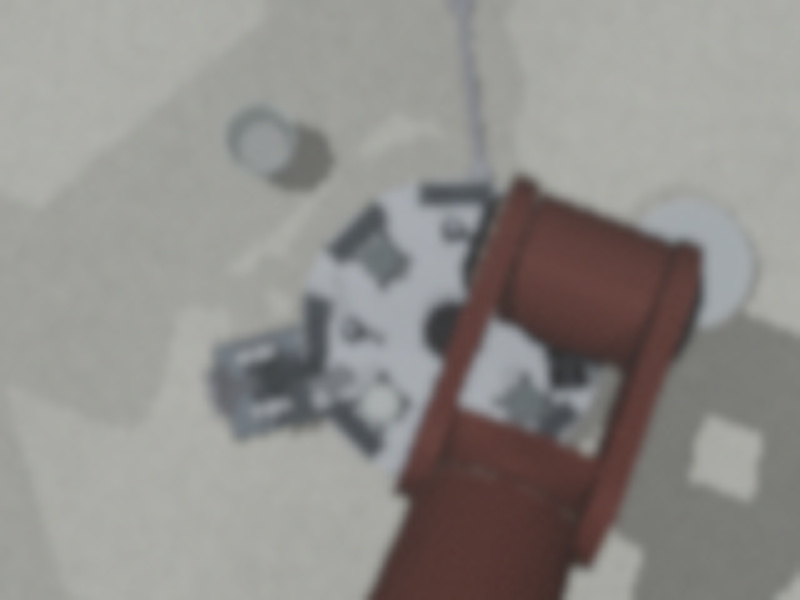

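>>> play_rows:
  motion:
    - [1,[-0.0055,-0.0017,0],-0.08]
    - [1,[-0.0105,-0.003,0],-0.15]
    - [1,[-0.0105,-0.003,0],-0.15]

```text
time: 9.45
tool_pos: [0.5199, -0.1235, 0.0451]
tool_rot: [0.707, 0.012, 0.707, -0.012]
contact_force: [0.4, -0.5, -1.1]
gripper_width: -0.002
```

```bash
python3 - <<'E'
from h import *
C=np.array([.508,-.055])
for c in('side','top'):
  snap(c,c+'9')
  for t in ('push_post','pawl_gap','pot1'):
    for x in nets.landmark_of(c,t)[:3]:
      d=np.array(x['at'])[:2]-C; print(c,t,np.round(x['at'],3),round(x['score'],2),np.hypot(*d).round(3),np.degrees(np.arctan2(d[1],d[0])).round(1))
s=state();print(s['tool_pos'],s['contact_force'])
E
```

```text
side pawl_gap [0.558 0.033 0.046] 0.86 0.101 60.2
side pawl_gap [ 0.563 -0.222  0.001] 0.39 0.176 -71.7
side pot1 [0.461 0.    0.045] 0.43 0.073 130.1
side pot1 [ 0.456 -0.095  0.044] 0.42 0.065 -142.6
top push_post [ 0.499 -0.125  0.092] 0.96 0.071 -97.6
top pawl_gap [0.561 0.027 0.047] 0.71 0.098 57.1
top pot1 [0.468 0.003 0.04 ] 0.41 0.071 124.7
top pot1 [ 0.566 -0.014  0.047] 0.36 0.071 35.5
top pot1 [ 0.453 -0.096  0.048] 0.36 0.068 -143.7
[ 0.52029441 -0.12349784  0.04516113] [ 0.11628637 -0.49398872 -0.37299165]
```

>>> play_rows:
  motion:
    - [1,[0.01,0.002,0],0]
    - [1,[0.01,0.002,0.04],0]
    - [1,[0.01,0.002,0.08],0]
    - [1,[0,0.04,0.1],0.1]
    - [1,[-0.01,0.08,0.1],0.2]

```text
time: 10.35
tool_pos: [0.5137, -0.0439, 0.1505]
tool_rot: [0.708, -0.06, 0.702, 0.058]
contact_force: [0.7, 0.5, -0.4]
gripper_width: 0.001
```

>>> play_rows:
  motion:
    - [1,[-0.01,0.04,0],0.09]
    - [1,[-0.02,0.085,0],0.09]
    - [1,[-0.035,0.13,0],0.09]
    - [1,[-0.051,0.174,0],0.09]
    - [1,[-0.051,0.174,0],0.09]

```text
time: 10.85
tool_pos: [0.4579, 0.135, 0.1454]
tool_rot: [0.701, -0.092, 0.701, 0.093]
contact_force: [-0.1, -0.8, -0.3]
gripper_width: -0.002
```

```bash
python3 - <<'E'
from h import *
C=np.array([.508,-.055])
look('side','s10',('pawl_tab',))
for c in('side','wrist','top'):
  snap(c,c+'10')
  for t in ('push_post','pawl_gap','pawl_tab'):
    for x in nets.landmark_of(c,t)[:2]:
      d=np.array(x['at'])[:2]-C; print(c,t,np.round(x['at'],3),round(x['score'],2),np.hypot(*d).round(3),np.degrees(np.arctan2(d[1],d[0])).round(1))
s=state();print(s['tool_pos'],s['contact_force'])
E
```

```text
10.85 [0.4579 0.135  0.1454] [-0.08 -0.83 -0.3 ]
side pawl_tab [(array([ 0.566, -0.22 ,  0.003]), 0.64), (array([0.464, 0.109, 0.112]), 0.62)]
side push_post [ 0.504 -0.125  0.096] 0.82 0.07 -93.2
side pawl_gap [0.559 0.032 0.046] 0.84 0.101 59.6
side pawl_gap [ 0.457 -0.095  0.043] 0.64 0.064 -142.0
side pawl_tab [0.458 0.11  0.109] 0.6 0.172 106.9
wrist pawl_gap [0.562 0.026 0.044] 0.61 0.097 56.0
wrist pawl_tab [0.459 0.107 0.113] 0.65 0.169 106.8
top push_post [ 0.502 -0.122  0.091] 0.91 0.067 -95.0
top pawl_gap [0.561 0.028 0.045] 0.57 0.099 57.8
[0.45931423 0.13021956 0.14519718] [ 0.42370291 -0.53099666 -0.32225684]
```

View pics/s10.png

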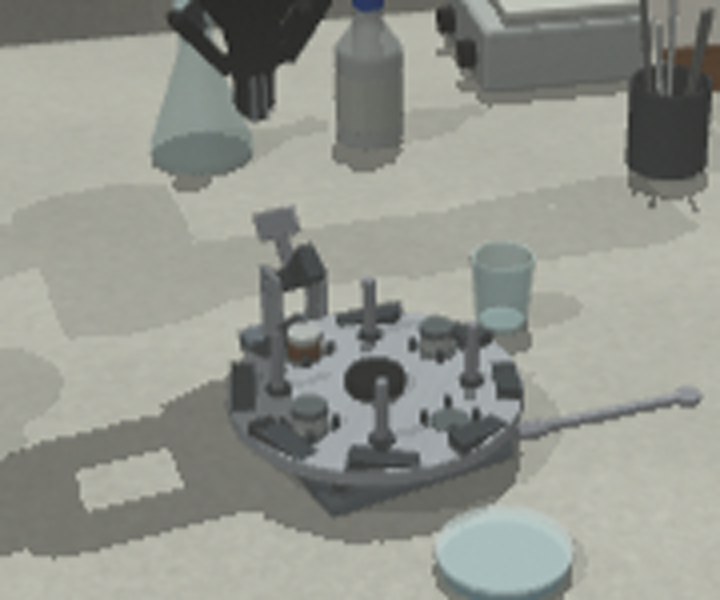

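View pics/wrist10.png

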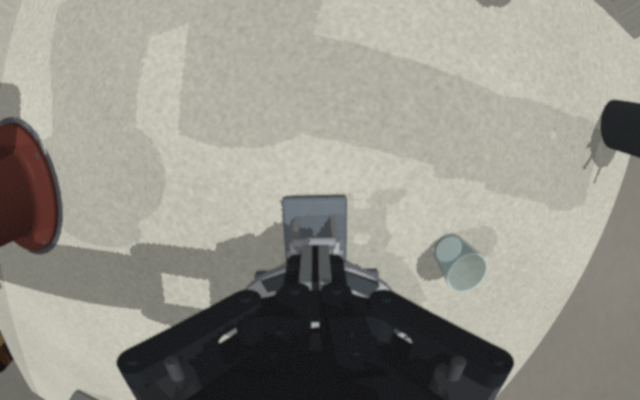

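The side view shows the wheel one notch back, all three pots in their nests and the pawl still up. I'll descend outside the tab, then push inward.

>>> play_rows:
  motion:
    - [1,[-0.001,0.003,-0.02],0]
    - [1,[-0.001,0.003,-0.05],0]
    - [1,[-0.001,0.003,-0.074],0]
    - [1,[-0.001,0.003,-0.074],0]

```text
time: 11.95
tool_pos: [0.455, 0.133, 0.0673]
tool_rot: [0.699, -0.09, 0.704, 0.09]
contact_force: [-1.3, -0.2, -0.5]
gripper_width: -0.005
```

>>> play_rows:
  motion:
    - [1,[0.003,-0.011,0],0]
    - [1,[0.005,-0.019,0],0]
    - [1,[0.0065,-0.025,0],0]
    - [1,[0.008,-0.031,0],0]
    - [1,[0.009,-0.035,0],0]

```text
time: 12.45
tool_pos: [0.4679, 0.0977, 0.072]
tool_rot: [0.702, -0.09, 0.701, 0.09]
contact_force: [-0.1, -0.2, -0.1]
gripper_width: -0.0
```

```bash
python3 - <<'E'
from h import *
look('side','s11',('pawl_tab',))
E
```

```text
12.45 [0.4679 0.0977 0.072 ] [-0.08 -0.25 -0.08]
side pawl_tab [(array([0.468, 0.084, 0.122]), 0.52)]
```

View pics/s11.png

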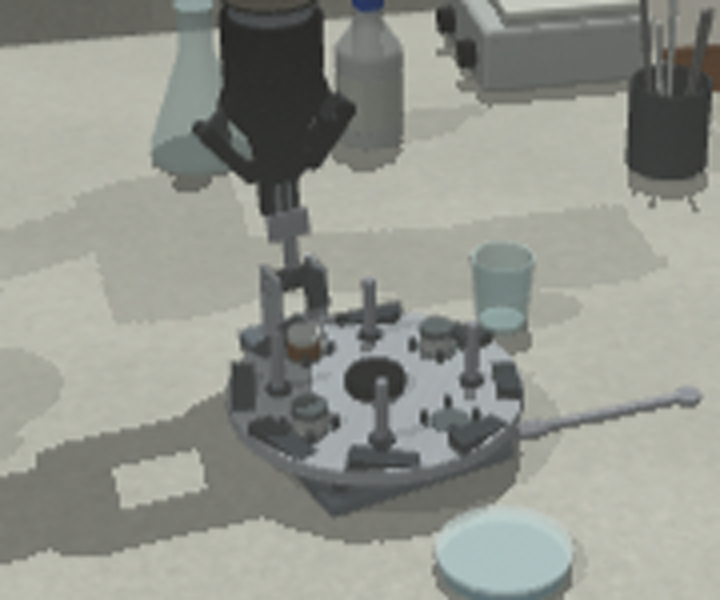

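>>> play_rows:
  motion:
    - [1,[0.001,-0.004,0],0]
    - [1,[0.002,-0.008,0],0]
    - [1,[0.0035,-0.013,0],0]
    - [1,[0.0035,-0.013,0],0]
    - [1,[0.0035,-0.013,0],0]

```text
time: 13.05
tool_pos: [0.4707, 0.0854, 0.0712]
tool_rot: [0.701, -0.09, 0.701, 0.09]
contact_force: [0.1, -0.0, 0.3]
gripper_width: -0.003
```

```bash
python3 - <<'E'
from h import *
look('side','s12',('pawl_tab',))
E
```

```text
13.05 [0.4707 0.0854 0.0712] [ 0.13 -0.02  0.32]
side pawl_tab [(array([0.476, 0.06 , 0.117]), 0.76)]
```

View pics/s12.png

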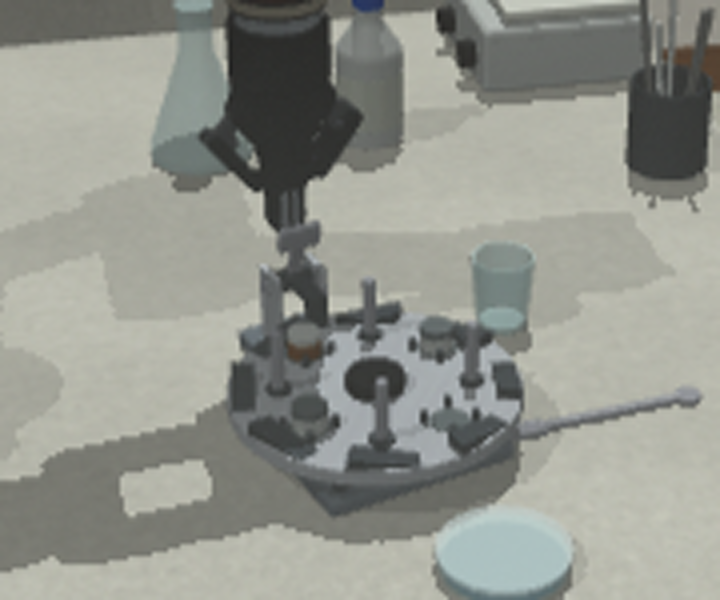

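The pawl has dropped. I'll withdraw outward and up, then compare it with the start picture.

>>> play_rows:
  motion:
    - [1,[-0.005,0.02,0],0]
    - [1,[-0.008,0.03,0.03],0]
    - [1,[-0.01,0.035,0.08],0]
    - [1,[-0.03,0.06,0.13],0]
    - [1,[-0.06,0.09,0.15],0]

```text
time: 13.65
tool_pos: [0.4155, 0.1726, 0.2229]
tool_rot: [0.704, -0.089, 0.699, 0.089]
contact_force: [-0.1, 0.9, 0.3]
gripper_width: 0.001
```

```bash
python3 - <<'E'
from h import *
a=cv2.imread('pics/side0.png')
look('side','s13',('pawl_tab','pawl_tab','pawl_gap','push_post','pot1','pot2','pot3'))
look('wrist','w13',('pawl_tab','pawl_gap','pot2'))
look('top','t13',('pawl_tab','pawl_gap','push_post'))
b=cv2.imread('pics/s13f.png')
f=lambda p:cv2.resize(p[170:230,245:312],None,fx=6,fy=6,interpolation=cv2.INTER_CUBIC)
cv2.imwrite('pics/cmp.png',np.hstack([f(a),f(b)]))
E
```

```text
13.65 [0.4155 0.1726 0.2229] [-0.09  0.95  0.35]
side pawl_tab [(array([ 0.458, -0.096,  0.046]), 0.57), (array([0.475, 0.062, 0.116]), 0.56)]
side pawl_tab [(array([ 0.458, -0.096,  0.046]), 0.57), (array([0.475, 0.062, 0.116]), 0.56)]
side pawl_gap [(array([0.557, 0.031, 0.046]), 0.77), (array([ 0.511, -0.508, -0.004]), 0.7)]
side push_post [(array([ 0.501, -0.124,  0.094]), 0.66)]
side pot1 [(array([ 0.464, -0.002,  0.043]), 0.61), (array([ 0.455, -0.096,  0.045]), 0.47)]
side pot2 [(array([ 0.464, -0.002,  0.043]), 0.61), (array([ 0.455, -0.096,  0.045]), 0.47)]
side pot3 [(array([ 0.464, -0.002,  0.043]), 0.61), (array([ 0.455, -0.096,  0.045]), 0.47)]
14.05 [0.4135 0.1715 0.2166] [-0.54 -0.47  0.29]
wrist pawl_tab [(array([0.474, 0.062, 0.122]), 0.78)]
wrist pawl_gap [(array([0.562, 0.026, 0.046]), 0.65)]
wrist pot2 []
14.25 [0.4139 0.1717 0.2176] [-0.4  -0.41  0.25]
top pawl_tab [(array([0.471, 0.003, 0.038]), 0.61), (array([0.479, 0.058, 0.123]), 0.52)]
top pawl_gap [(array([0.557, 0.025, 0.045]), 0.61)]
top push_post [(array([ 0.499, -0.12 ,  0.089]), 0.91)]
```

View pics/cmp.png

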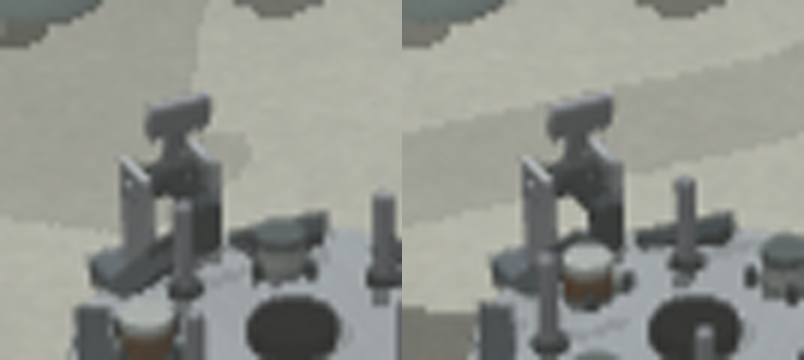

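View pics/w13.png

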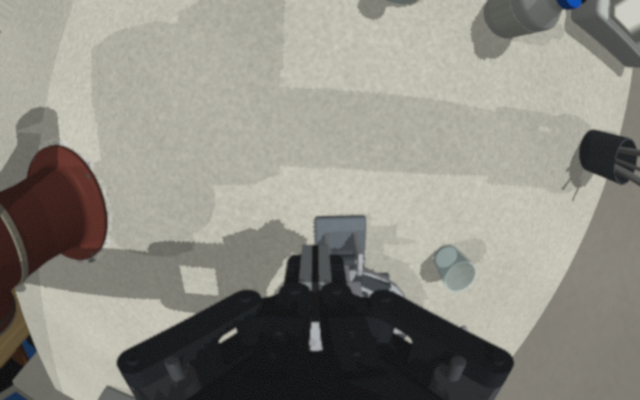

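View pics/t13.png

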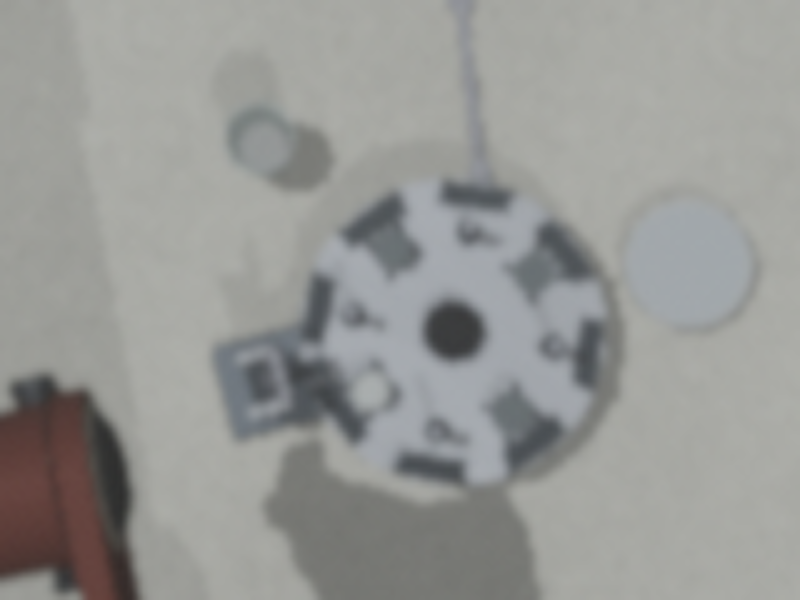

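```bash
python3 -c "
from h import *
a=cv2.imread('pics/side0.png').astype(int);b=cv2.imread('pics/s13f.png').astype(int)
A=a[183:200,266:284];A=A.mean(2).astype(np.float32);W=b[177:206,260:290].mean(2).astype(np.float32)
r=cv2.matchTemplate(W,A,cv2.TM_CCOEFF_NORMED);print(r[3:10,3:10].round(2))
print(state()['time'],state()['contact_force']);print(workorder.job_done())"
```

```text
[[0.33 0.42 0.49 0.54 0.55 0.5  0.43]
 [0.41 0.55 0.65 0.7  0.69 0.62 0.52]
 [0.46 0.63 0.8  0.87 0.8  0.69 0.56]
 [0.49 0.65 0.84 0.98 0.86 0.69 0.54]
 [0.51 0.64 0.77 0.87 0.81 0.65 0.48]
 [0.47 0.58 0.68 0.72 0.68 0.58 0.43]
 [0.39 0.48 0.57 0.59 0.55 0.48 0.37]]
14.45 [ 0.59914358 -0.01380603  0.39738009]
the job is handed in; nothing more can be done
None
```

I flipped the pawl up, pushed the wheel back one notch by the finger post, pushed the tab in so the pawl dropped, drew the arm clear and handed the job in at about 14.5 s. No verdict is reported.

**Last checks:**
- **Wheel:** in the last look the networks put the gap at about 57–60° and the push post at about −96°. The targets were about 59.6° and −97.8°, so the wheel stands about one notch back.
- **Pawl:** its tab matches the start picture with no pixel shift (correlation 0.98), so it is fully down in the gap.
- **Pots and bench:** the pictures show all three pots in their nests and the dish, beaker and spatula where they were. I did not measure their positions, nor check the three far glass items beyond seeing nothing disturbed. The contact force reads about zero.

**What disagreed:** the reported TCP was about 31 mm lower than the fingertip in the side camera. My first outward push passed over the tab without touching it, so I corrected for that offset and repeated the push. The networks also gave some wrong detections for the tab and gap, which I discarded against the pictures.

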